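# Hang the check weight on the safety peg

### The job

Take the steel check weight by its blue grip and hang it by its eye on the stand's peg: slide the eye on so that it lifts the orange gravity flap, and press it back against the black spring buffer with a good 5 N for a moment, so that the flap drops behind it. Then draw the weight gently back against the hanging flap with about 3 to 5 N to prove that the flap holds, and leave the weight hanging free on the peg behind the flap. Never load the stand with more than 15 N through the weight, and leave the beaker, the brown vial and the petri dish where they are.

Things in the scene. Friction and masses are not known exactly. Their poses are not given: they have to be found in the camera images.
- weight_eye (a point): Centre of the eye of the loose check weight: a slot through its flat steel lug, 15 mm wide (y), 24 mm high, centre 72 mm above the weight's underside. The lug is 33 mm wide (y) and 6 mm thick (x). Axes: z up along the weight, x through the eye (normal to the lug), y across the lug; the weight is the same turned half round about z.
- weight_grip (a point): Centre of the blue plastic grip head on top of the lug, to be grasped from above: 48 mm above the eye's centre, 120 mm above the weight's underside; 14 mm thick (x), 30 mm wide (y), 28 mm tall. Axes as those of weight_eye.
- peg_hinge (a point): Hinge of the flap, on the axis of the level peg near its nose, 120 mm above the worktop. Axes: z up, y across, x along the peg from nose to post: the eye slides on in +x. Peg: steel rod, 10 mm diameter, round nose ending at x = -9 mm; post front at x = 116 mm. Nothing of the stand is more than 13 mm above the peg's axis.
- flap (a joint): Angle of the orange gravity flap in rad. 0 = hanging straight down; a stop keeps it from swinging towards the nose. It grows as the eye, moving on, pushes it back and up (to 1.45). It rides on the eye's lower edge and drops to 0 by its own weight once the eye's front face is about 35 mm behind the hinge.
- flap_blade (a point): Middle of the orange flap's blade, 23 mm from its hinge in the peg's nose. Blade 6 mm thick, 10 mm wide, reaching 34 mm below the peg's axis, 60 g. It is rigid against a pull towards the nose.
- buffer: Spring sleeve round the peg that carries the buffer, a black rubber ring of 24 mm diameter. Origin: the sleeve's rear end, 114 mm behind the hinge; this does not show the ring, which is clamped on the sleeve anywhere with its face 46 to 76 mm behind the hinge and must be felt for. Spring: 5 N/mm, no preload, 6 mm travel.
- peg_stand: The grey stand, fixed to the worktop, with peg, flap and buffer; base 170 x 90 x 12 mm; origin at the centre of its underside, axes as those of peg_hinge (which is at x -65 mm, z 120 mm here).
- check_weight: The steel check weight, about 0.3 kg, 134 mm tall: foot 44 mm diameter and 30 mm high, from which the lug with eye and grip rises. It stands on the worktop; origin at the centre of its underside.
- beaker_250: Bystander: loose glass beaker, 69 mm diameter, 90 mm tall; origin at the centre of its underside.
- amber_vial: Bystander: loose brown vial, 42 mm diameter, 87 mm tall; origin at the centre of its underside.
- petri_dish: Bystander: loose petri dish, 61 mm diameter, 14 mm tall; origin at the centre of its underside.
Not all that is in view belongs to the job. What is shaped like the check_weight but green is not meant.

How it is judged:
On the way, in this order (a step that is already met when the one before it is completed fails the run):
1. the eye is on the peg and lifts the flap (x of weight_eye in the frame of peg_hinge between 0 and 0.086 m and y of weight_eye in the frame of peg_hinge between -0.006 and 0.006 m and z of weight_eye in the frame of peg_hinge between -0.011 and 0.009 m and value of joint flap above 0.6 rad), for 0.1 s.
2. the eye is pressed back against the buffer with more than 4 N and the flap has dropped behind it (x of weight_eye in the frame of peg_hinge between 0 and 0.086 m and y of weight_eye in the frame of peg_hinge between -0.006 and 0.006 m and z of weight_eye in the frame of peg_hinge between -0.011 and 0.009 m and value of joint flap below 0.2 rad and contact force between check_weight and buffer above 4 N), for 0.3 s.
3. the weight is drawn back against the hanging flap with more than 2 N, and the flap holds (x of weight_eye in the frame of peg_hinge between 0 and 0.086 m and y of weight_eye in the frame of peg_hinge between -0.006 and 0.006 m and z of weight_eye in the frame of peg_hinge between -0.011 and 0.009 m and value of joint flap below 0.2 rad and contact force between check_weight and flap above 2 N), for 0.2 s.
At the end, for the whole second after the job is handed in: The weight hangs free and nearly still (under 0.05 m/s) by its eye on the peg: eye centre 4 to 11 mm below the peg's axis, within 6 mm sideways, 0 to 86 mm behind the flap's hinge, upright within 0.25 rad; the flap hangs down in front of it (under 0.2 rad) (x of weight_eye in the frame of peg_hinge between 0 and 0.086 m and y of weight_eye in the frame of peg_hinge between -0.006 and 0.006 m and z of weight_eye in the frame of peg_hinge between -0.011 and -0.004 m and value of joint flap below 0.2 rad and angle between check_weight's own z axis and vertical below 0.25 rad and linear speed of check_weight below 0.05 m/s); the robot touches nothing.
It fails at once if more than 15 N between the weight and the stand (peg, flap or buffer) (contact force between check_weight and peg_stand above 15 N).
It fails at once if the beaker, the brown vial or the petri dish is moved more than 20 mm (distance of any of beaker_250, amber_vial, petri_dish from where it was at the start of the episode above 0.02 m).
It also fails if it takes over 58 s, if anything falls off the work surface, if the arm or the gripper's body presses on something with over 40 N, if the wrist force passes 120 N, or if a joint passes its speed limit or range.

### The arm

A 7-joint arm with a two-finger parallel gripper is mounted at the origin on a cart in front of the work surface, level with it; the furniture and walls round the work are solid. World frame = base frame: x ahead of the robot, y to its left, z up, the work surface at z = 0. Lengths are in m, angles in rad, forces in N, time in s.
With the tool pointing down it reaches from about 0.425 to 0.925 m from the base axis. Payload 6.8 kg.
Tool frame: the origin (TCP) lies midway between the tips of the shut fingers; the grasp point (between the pads) lies r.grip_point_offset behind it (r.grip_point_offset is the distance from the TCP to the grasp point, in m); z points along the fingers, y is the direction in which the jaws open and shut (so a half turn about z gives the same grasp; the last joint's range is limited). The gripper opens to 85 mm and grips with 20 to 120 N. Pads are 22 mm wide; open, the fingers measure 114 mm over their backs; the gripper's body (76 mm by 85 mm) begins 54 mm behind the grasp point. The pads swing forward as they close: fully open they stand 13 mm farther back than shut.
Start: joints at [-1.244, 0.477, 0.022, 1.555, -0.011, 1.109, -0.083], TCP at [0.284, 0.612, 0.231] pointing down, gripper open.
Joint ranges: [-2.96, 2.96], [-0.34, 2.1], [-1.41, 1.46], [0.24, 2.44], [-1.37, 4.51], [0.17, 1.92], [-2.96, 2.96]. Speed limits (rad/s): [2.39, 2.39, 3.14, 3.14, 3.14, 3.14, 3.14].

### API

Orientations are given as a rotation vector (axis times angle).
In Python, from bench import r gives the robot as it stands. The module is installed in compiled form; this text tells all that it offers.
- The arm moves only by the tool play_rows, never from a script. Its argument "deltas" is a list of rows, each a list of 3 entries, a list of its own where there are three numbers: the finger opening in mm, from 0 to 85.4, then the shift along the tool's x, y, z in mm, then the turn, a rotation vector about the tool's x, y, z in rad. A call has 1 to 8 rows; each row is the pose to reach, as a shift and turn from the pose measured when the call began, along the tool's axes at that moment; what a row does not reach only later rows make up. A row lasts 1/8 s, in which the tool goes at most 62.5 mm and 10.7 degrees, less where a joint would pass 70% of its speed; a pose out of reach is approached as far as the arm can. A call with a gripper value outside its range is refused whole. The fingers move at their own pace and stop on an object; "squeeze" is the grip in N (left out, the last holds). Time passes only in rows, so rows that repeat a pose let the fingers close. It gives the time, the measured TCP pose, the force and the opening at its end, in the units of the state.
- r.get_obs(): the state, without advancing time (a new reading comes with each control period).
- r.grab_frame(name): name is "side" or "top" or "wrist"; returns (picture, depth): 420x560x3 uint8, red, green, blue; 420x560 float32, m along the optical axis (not along the pixel's ray), 0 where there is no reading.
- r.camera_model(name): a dict with "mtx" (3x3 intrinsics, pixels), "rvec" (rotation vector, rad) and "tvec" (3), from world to camera coordinates, as OpenCV has them; the wrist camera has in their place "T_tool_cam" (4x4, takes a point from camera to tool coordinates, whose origin is the TCP and whose axes are the flange's). Camera axes: x right, y down, z forward; pixel columns grow to the right and rows downward; lengths in m; the calibration is good to about 2 mm. A picture is of the moment at which its call begins: read the wrist's pose just before it. camera_model takes no time and is no camera call.
- r.hand_in(): hands the job in, once; it reports no verdict.
The state is a dict: "clock": time; "joints": joint angles; "qvel": joint speeds; "tau": joint torques, N m; "tcp_pos": TCP position; "orientation": TCP orientation; "contact_force": force on the tool from outside, world axes, zero at the start; "moment": the same for the moment, N m; "grip_width": finger opening in m.
Only numpy, scipy, OpenCV 4.12 (cv2) and the standard library are available. Lean on these libraries where they do the work, as an engineer would, in place of code of your own. Each camera call takes 0.05 s, during which the arm holds its last target. There are 200 camera calls.

## Working session

There is one attempt and no reset: what is moved stays moved. The work goes in short steps, Python scripts to look and compute and a tool call to move; the robot and the scene stay as the last step left them, time stands still between calls to the robot, and variables do not carry over. Pictures are saved under pics/ and viewed, about 8 in all and at most 12, crops included, and the job is handed in when it is done.

Besides the shell and the picture viewer there is one more tool, called after "Emit:" by a JSON object that holds its "op" and its "data". play_rows: Moves the arm, as the interface text tells. Its arguments: {"type":"object","properties":{"deltas":{"type":"array"},"squeeze":{"type":"number"}},"required":["deltas"]}

```bash
mkdir -p pics; cat > h.py <<'E'
import numpy as np, cv2
from scipy.spatial.transform import Rotation as R
from bench import r
def grab(name):
    o=r.get_obs(); p,d=r.grab_frame(name); m=r.camera_model(name)
    K=np.array(m["mtx"])
    if "rvec" in m:
        Rm=R.from_rotvec(np.ravel(m["rvec"])).as_matrix(); t=np.ravel(m["tvec"])
        T=np.eye(4); T[:3,:3]=Rm.T; T[:3,3]=-Rm.T@t
    else:
        W=np.eye(4); W[:3,:3]=R.from_rotvec(o["orientation"]).as_matrix(); W[:3,3]=o["tcp_pos"]
        T=W@np.array(m["T_tool_cam"])
    return p,d,K,T
def cloud(d,K,T):
    v,u=np.indices(d.shape)
    P=np.stack([(u-K[0,2])/K[0,0]*d,(v-K[1,2])/K[1,1]*d,d],-1)
    W=P@T[:3,:3].T+T[:3,3]; W[d==0]=np.nan; return W
def save(name,fn):
    p,d,K,T=grab(name); cv2.imwrite(f"pics/{fn}.png",p[...,::-1]); np.savez(f"pics/{fn}.npz",p=p,d=d,K=K,T=T); return p,cloud(d,K,T)
def load(fn):
    z=np.load(f"pics/{fn}.npz"); return z["p"],cloud(z["d"],z["K"],z["T"])
E
python3 - <<'E'
from h import *
print(r.get_obs(), r.grip_point_offset)
for n in("top","side"):
    p,W=save(n,n+"0"); print(n,np.load(f"pics/{n}0.npz")["T"].round(3).tolist())
a=cv2.imread("pics/top0.png");b=cv2.imread("pics/side0.png")
E
```

```text
{'clock': 0.0, 'joints': array([-1.24412596,  0.47779638,  0.0223567 ,  1.55647038, -0.01149845,
        1.10925515, -0.08310716]), 'qvel': array([ 6.20251403e-04,  1.14704506e-03,  1.42659700e-03,  6.68587216e-06,
       -4.34095074e-04, -1.64737218e-03,  1.25013031e-04]), 'tau': array([ 6.31270268e-04, -5.96454191e+01,  1.60826214e+00, -2.81195873e+01,
        1.25298905e-02,  9.58147575e-03, -1.00258524e-05]), 'tcp_pos': array([0.28408726, 0.61165869, 0.23032053]), 'orientation': array([-6.77516092e-01, -3.06741141e+00,  2.80163872e-03]), 'contact_force': array([ 1.76310747, -0.38000109, -0.32435719]), 'moment': array([ 0.01128272, -0.03200237, -0.02168969]), 'grip_width': 0.08553948131698864} 0.0187
top [[-0.015, -0.984, 0.18, 0.332], [-1.0, 0.015, -0.005, 0.011], [0.002, -0.18, -0.984, 1.264], [0.0, 0.0, 0.0, 1.0]]
side [[0.998, -0.013, 0.062, 0.446], [-0.06, -0.488, 0.871, -1.168], [0.018, -0.873, -0.488, 0.779], [0.0, 0.0, 0.0, 1.0]]
```

View pics/top0.png

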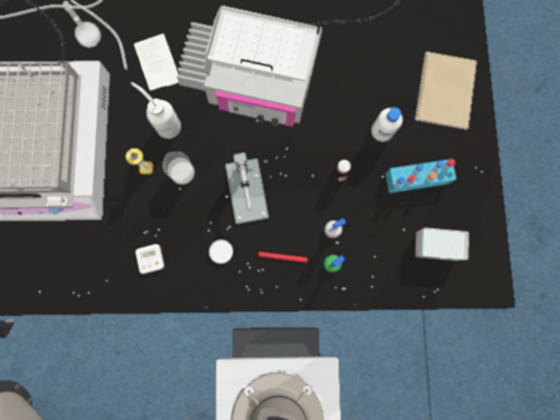

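View pics/side0.png

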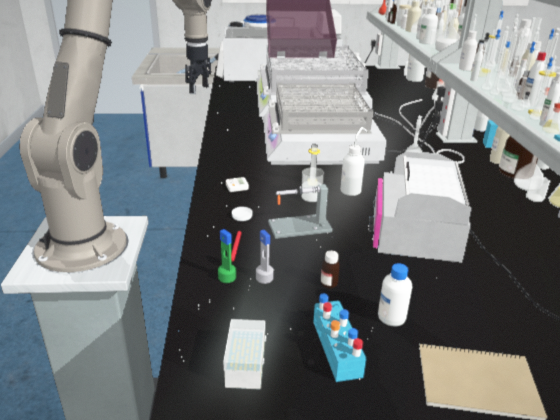

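The steel weight with the blue grip is at top (334,228) and side (265,255). The green one at top (334,263) and side (227,255) is the decoy. I'll confirm this in enlarged crops and measure with depth.

```bash
python3 - <<'E'
from h import *
p,W=load("top0"); q,V=load("side0")
a=cv2.resize(p[140:280,215:365],None,fx=4,fy=4,interpolation=cv2.INTER_CUBIC)
b=cv2.resize(q[170:290,210:345],None,fx=4,fy=4,interpolation=cv2.INTER_CUBIC)
c=np.zeros((560,600,3),np.uint8);c[:]=a
cv2.imwrite("pics/crop_top.png",a[...,::-1]);cv2.imwrite("pics/crop_side.png",b[...,::-1])
def pts(p,W,name):
    h=cv2.cvtColor(p,cv2.COLOR_RGB2HSV); H,S,Vv=[h[...,i] for i in range(3)]
    blue=(H>105)&(H<130)&(S>120)&(W[...,2]>0.09)&(W[...,2]<.16)
    n,l,s,c=cv2.connectedComponentsWithStats(blue.astype(np.uint8))
    for i in range(1,n):
        if s[i,4]>8: w=W[l==i]; print(name,"blue",s[i],np.nanmedian(w,0).round(4),np.nanmin(w,0).round(3),np.nanmax(w,0).round(3))
pts(p,W,"top");pts(q,V,"side")
# foot, stand pts
for nm,A,box in(("top",W,(.3,.75,-.1,.2)),("side",V,(.3,.75,-.1,.2))):
    m=(A[...,0]>box[0])&(A[...,0]<box[1])&(A[...,1]>box[2])&(A[...,1]<box[3])
    for lo,hi in((.006,.02),(.105,.128),(.128,.2)):
        k=m&(A[...,2]>lo)&(A[...,2]<hi); n,l,s,c=cv2.connectedComponentsWithStats(k.astype(np.uint8))
        for i in range(1,n):
            if s[i,4]>15:
                w=A[l==i]; print(nm,lo,s[i].tolist(),w.mean(0).round(4),w.min(0).round(3),w.max(0).round(3))
E
```

```text
top blue [388 107  13  14 106] [ 0.7635 -0.3091  0.1359] [ 0.751 -0.326  0.124] [ 0.785 -0.294  0.142]
top blue [334 218  11  10  62] [ 0.4863 -0.1573  0.1334] [ 0.476 -0.17   0.11 ] [ 0.498 -0.145  0.141]
top blue [333 255  11  11  58] [ 0.393  -0.1511  0.1334] [ 0.383 -0.164  0.125] [ 0.407 -0.138  0.138]
side blue [220 229  11  15 125] [ 0.397  -0.159   0.1282] [ 0.384 -0.17   0.111] [ 0.409 -0.14   0.139]
side blue [260 230  10  15 114] [ 0.4904 -0.1654  0.1296] [ 0.479 -0.174  0.111] [ 0.5   -0.146  0.138]
side blue [391 263  17  17 123] [ 0.7622 -0.3189  0.1325] [ 0.754 -0.329  0.119] [ 0.787 -0.293  0.141]
top 0.006 [226, 159, 42, 64, 1593] [0.5908 0.0766 0.0115] [0.509 0.021 0.006] [0.688 0.134 0.02 ]
top 0.006 [209, 240, 23, 23, 408] [0.4308 0.1485 0.0133] [0.401 0.119 0.006] [0.461 0.179 0.02 ]
top 0.006 [259, 252, 48, 10, 181] [ 0.4138 -0.0199  0.01  ] [ 0.401 -0.083  0.006] [0.427 0.044 0.017]
top 0.105 [233, 153, 18, 57, 294] [0.6095 0.0804 0.1237] [0.526 0.062 0.106] [0.671 0.105 0.128]
top 0.128 [241, 180, 7, 7, 30] [0.5913 0.0761 0.1304] [0.584 0.069 0.128] [0.599 0.085 0.134]
side 0.006 [232, 206, 20, 15, 215] [0.4334 0.1423 0.0156] [0.405 0.111 0.006] [0.462 0.179 0.02 ]
side 0.006 [268, 214, 64, 24, 1005] [0.5938 0.0678 0.0139] [0.511 0.018 0.006] [0.693 0.133 0.02 ]
side 0.006 [231, 231, 10, 31, 122] [ 0.4168 -0.0242  0.0125] [ 0.406 -0.09   0.006] [0.429 0.049 0.016]
side 0.105 [276, 186, 52, 13, 227] [0.61   0.0733 0.1207] [0.53  0.059 0.105] [0.675 0.098 0.128]
side 0.128 [317, 184, 10, 6, 43] [0.6595 0.0852 0.1302] [0.646 0.073 0.128] [0.673 0.101 0.133]
side 0.128 [293, 186, 9, 6, 24] [0.5915 0.072  0.1314] [0.578 0.062 0.128] [0.601 0.085 0.138]
```

View pics/crop_top.png

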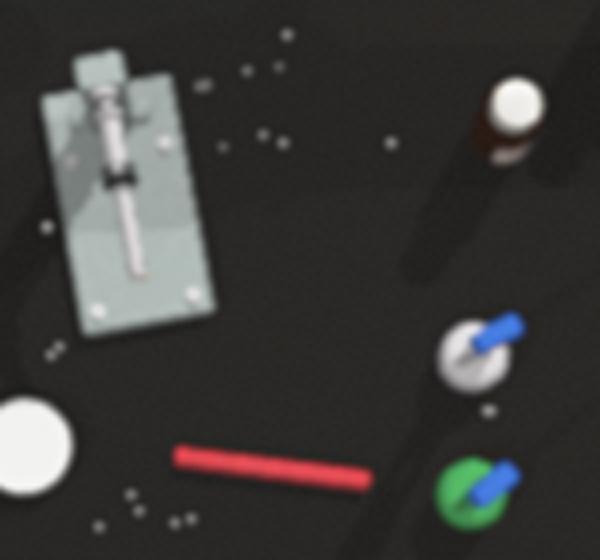

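View pics/crop_side.png

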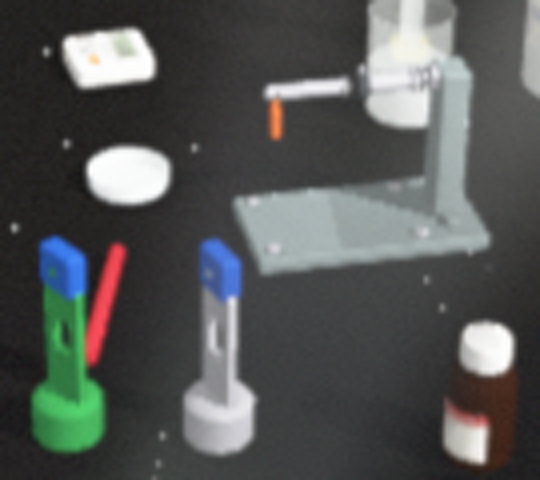

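```bash
python3 - <<'E'
from h import *
for n in("top0","side0"):
    p,A=load(n)
    h=cv2.cvtColor(p,cv2.COLOR_RGB2HSV); blue=(h[...,0]>105)&(h[...,0]<130)&(h[...,1]>110)
    m=blue&(A[...,2]>.09)&(abs(A[...,0]-.487)<.04)&(abs(A[...,1]+.158)<.03)
    w=A[m]; t=w[w[:,2]>.130]
    c,s,ang=cv2.minAreaRect(t[:,:2].astype(np.float32)*1000); print(n,"grip top",len(t),c,s,ang,t.mean(0).round(4))
    e=np.linalg.svd(t[:,:2]-t[:,:2].mean(0))[2][0]; print(" long axis deg",np.degrees(np.arctan2(e[1],e[0])), "all",len(w),w.mean(0).round(4))
    f=(A[...,2]>.024)&(A[...,2]<.036)&(abs(A[...,0]-.487)<.035)&(abs(A[...,1]+.158)<.035); f=A[f]; print(" foot top",len(f),f.mean(0).round(4),f.min(0).round(3),f.max(0).round(3))
    b=(A[...,2]>.006)&(A[...,2]<.018)&(A[...,0]>.49)&(A[...,0]<.71)&(A[...,1]>0)&(A[...,1]<.15)
    c,s,ang=cv2.minAreaRect(A[b][:,:2].astype(np.float32)*1000); print(" base",c,s,ang)
    g=(A[...,2]>.108)&(A[...,2]<.138)&(A[...,0]>.5)&(A[...,0]<.645)&(A[...,1]>.04)&(A[...,1]<.12); g=A[g]
    vx,vy,x0,y0=cv2.fitLine(g[:,:2].astype(np.float32),cv2.DIST_HUBER,0,.001,.001).ravel(); print(" peg dir",np.degrees(np.arctan2(vy,vx)),x0,y0, "y at .535",y0+vy/vx*(.535-x0), "zmean",g[:,2].mean(), "xmin",g[:,0].min())
    dk=g[(p[(A[...,2]>.108)&(A[...,2]<.138)&(A[...,0]>.5)&(A[...,0]<.645)&(A[...,1]>.04)&(A[...,1]<.12)].max(1)<70)]; print(" dark",len(dk),dk.min(0) if len(dk) else 0,dk.max(0) if len(dk) else 0)
    o=(h[...,0]<18)&(h[...,1]>130)&(A[...,0]>.5)&(A[...,0]<.6)&(A[...,1]>.03)&(A[...,1]<.11)
    if o.sum(): print(" orange",o.sum(),A[o].mean(0))
o=r.get_obs(); print(R.from_rotvec(o["orientation"]).as_matrix().round(3).tolist())
E
```

```text
top0 grip top 57 (486.4950866699219, -156.02084350585938) (13.182049751281738, 29.245115280151367) 25.57639503479004 [ 0.4867 -0.1567  0.1336]
 long axis deg -57.58629430785727 all 63 [ 0.4864 -0.157   0.1328]
 foot top 132 [ 0.4833 -0.1541  0.0286] [ 0.466 -0.175  0.024] [ 0.506 -0.134  0.036]
 base (594.19091796875, 73.62861633300781) (199.76449584960938, 126.44131469726562) 3.225623846054077
 peg dir 10.25339 0.59018 0.07697608 y at .535 0.06699455 zmean 0.12439181350605057 xmin 0.5262741324956236
 dark 11 [0.58416711 0.06932365 0.12679805] [0.5893212  0.08209628 0.13317402]
side0 grip top 53 (490.09649658203125, -158.6392364501953) (15.338567733764648, 29.003190994262695) 22.970956802368164 [ 0.4896 -0.1604  0.1347]
 long axis deg -61.906934605626034 all 116 [ 0.49   -0.1633  0.1271]
 foot top 134 [ 0.4882 -0.1647  0.0302] [ 0.469 -0.179  0.024] [ 0.509 -0.142  0.036]
 base (597.4739990234375, 77.13992309570312) (148.63169860839844, 209.71266174316406) 88.33683776855469
 peg dir 9.083883 0.5894316 0.072301604 y at .535 0.06359878 zmean 0.12466791286472054 xmin 0.5300203844845366
 dark 11 [0.5873028  0.06234718 0.11267206] [0.59531209 0.08478336 0.13684051]
 orange 22 [0.53683907 0.06467267 0.1030322 ]
[[-0.907, 0.421, -0.001], [0.421, 0.907, -0.002], [-0.0, -0.002, -1.0]]
```

```bash
cat >> h.py <<'E'
def rel(pos,yaw):
    "shift mm / turn from now to world pos with tool y heading yaw deg, pointing straight down"
    o=r.get_obs(); R0=R.from_rotvec(o["orientation"]).as_matrix()
    y=np.array([np.cos(np.radians(yaw)),np.sin(np.radians(yaw)),0]); z=np.array([0,0,-1.]); Rt=np.stack([np.cross(y,z),y,z],1)
    print("t",round(o["clock"],2),"tcp",o["tcp_pos"].round(4),"F",o["contact_force"].round(1),"w",round(o["grip_width"]*1000,1))
    print("shift",(R0.T@(np.array(pos)-o["tcp_pos"])*1000).round(1),"turn",R.from_matrix(R0.T@Rt).as_rotvec().round(4))
E
python3 - <<'E'
from h import *
print(np.array(r.camera_model("wrist")["T_tool_cam"]).round(3).tolist(), r.camera_model("wrist")["mtx"])
rel([.50,.07,.31],9.7)
rel([.488,-.158,.25],26)
E
```

```text
[[0.001, -0.964, -0.267, 0.068], [1.0, 0.001, 0.002, 0.0], [-0.002, -0.267, 0.964, -0.142], [0.0, 0.0, 0.0, 1.0]] [[334.72647409   0.         282.68235572]
 [  0.         334.72647409 209.40093942]
 [  0.           0.           1.        ]]
t 0.1 tcp [0.2841 0.6117 0.2304] F [ 0.4 -0.3  0.2] w 85.2
shift [-424.  -400.5  -78.9] turn [-1.500e-03  9.000e-04  9.668e-01]
t 0.1 tcp [0.2841 0.6117 0.2304] F [ 0.4 -0.3  0.2] w 85.2
shift [-509.1 -612.3  -18.5] turn [-0.0016  0.0007  0.6823]
```

```bash
python3 - <<'E'
from h import *
rel([.565,.065,.31],9.7)
E
```

```text
t 0.1 tcp [0.2841 0.6117 0.2304] F [ 0.4 -0.3  0.2] w 85.2
shift [-485.1 -377.7  -78.9] turn [-1.500e-03  9.000e-04  9.668e-01]
```

Emit:
{"op": "play_rows", "data": {"deltas": [[60,[-30,-20,-40],[0,0,0.1]],[60,[-75,-55,-70],[0,0,0.22]],[60,[-120,-90,-79],[0,0,0.35]],[60,[-165,-125,-79],[0,0,0.48]],[60,[-210,-160,-79],[0,0,0.6]],[60,[-255,-195,-79],[0,0,0.72]],[60,[-300,-230,-79],[0,0,0.84]],[60,[-345,-265,-79],[0,0,0.967]]]}}

```text
clock: 1.1
tcp_pos: [0.4858, 0.2244, 0.3098]
orientation: [2.03, 2.397, -0.003]
contact_force: [1.0, -0.3, -0.8]
grip_width: 0.06
```

```bash
python3 - <<'E'
from h import *
rel([.565,.065,.31],9.7)
E
```

```text
t 1.1 tcp [0.4858 0.2244 0.3098] F [ 1.  -0.3 -0.8] w 60.0
shift [-1.702e+02  5.190e+01 -1.000e-01] turn [-0.0011  0.0013 -0.0041]
```

Emit:
{"op": "play_rows", "data": {"deltas": [[60,[-45,14,0],[0,0,0]],[60,[-90,28,0],[0,0,0]],[60,[-135,40,0],[0,0,0]],[60,[-170,52,0],[0,0,-0.004]],[60,[-170,52,0],[0,0,-0.004]],[60,[-170,52,0],[0,0,-0.004]]]}}

```text
clock: 1.85
tcp_pos: [0.5646, 0.066, 0.3095]
orientation: [-2.025, -2.401, 0.003]
contact_force: [-0.2, 0.5, -0.9]
grip_width: 0.0596
```

```bash
python3 - <<'E'
from h import *
save("wrist","w1"); print(r.get_obs()["tcp_pos"])
E
```

```text
[0.56447548 0.06659032 0.30955324]
```

View pics/w1.png

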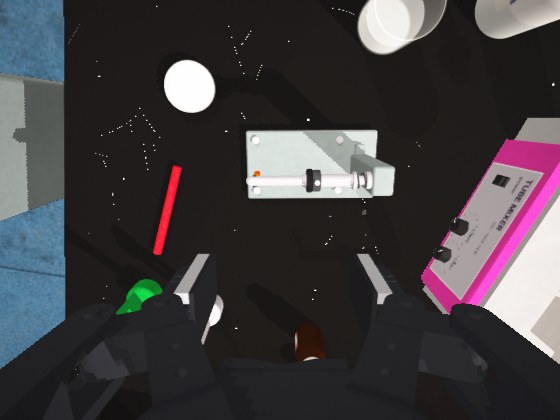

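```bash
python3 - <<'E'
from h import *
p,A=load("w1"); z=np.load("pics/w1.npz"); K,T=z["K"],z["T"]
m=(A[...,2]>.1)&(A[...,2]<.15); m[:, :240]=0; m[:,335:]=0; m[:165]=0;m[200:]=0
def proj(u,v,h=.120):
    d=T[:3,:3]@np.array([(u-K[0,2])/K[0,0],(v-K[1,2])/K[1,1],1]); return T[:3,3]+d*(h-T[2,3])/d[2]
for c in range(244,336,5):
    rr=np.where(m[:,c])[0]
    if len(rr): print(c,rr.min(),rr.max(),proj(c,(rr.min()+rr.max())/2).round(4),A[rr,c,2].max().round(4), p[rr,c].mean(0).round())
cols=np.where(m.any(0))[0]; print("nose col",cols.min())
nose=proj(cols.min()-.5,181); print("nose",nose, "ring face",proj(305.5,180.5))
rows=[(c,(np.where(m[:,c])[0].min()+np.where(m[:,c])[0].max())/2) for c in range(250,303) if m[:,c].any()]
P=np.array([proj(*x) for x in rows]); vx,vy,x0,y0=cv2.fitLine(P[:,:2].astype(np.float32),cv2.DIST_HUBER,0,.001,.001).ravel()
print("yaw",np.degrees(np.arctan2(vy,vx)),x0,y0)
b=(A[...,2]>.006)&(A[...,2]<.018)&(A[...,0]>.49)&(A[...,0]<.71)&(A[...,1]>0)&(A[...,1]<.15)
print("base",cv2.minAreaRect(A[b][:,:2].astype(np.float32)*1000))
rel([.488,-.158,.25],26); rel([.488,-.158,.20],26)
E
```

```text
249 176 185 [0.5297 0.0666 0.12  ] 0.1246 [235. 230. 230.]
254 173 186 [0.5345 0.0685 0.12  ] 0.1253 [214. 193. 181.]
259 176 185 [0.5396 0.0683 0.12  ] 0.1259 [243. 237. 237.]
264 176 185 [0.5446 0.0692 0.12  ] 0.1256 [242. 237. 237.]
269 176 185 [0.5495 0.07   0.12  ] 0.1256 [242. 238. 238.]
274 176 185 [0.5545 0.0709 0.12  ] 0.1257 [242. 238. 238.]
279 176 185 [0.5594 0.0717 0.12  ] 0.1251 [243. 238. 238.]
284 176 185 [0.5644 0.0726 0.12  ] 0.1262 [243. 238. 239.]
289 176 185 [0.5693 0.0734 0.12  ] 0.1261 [243. 238. 239.]
294 176 185 [0.5743 0.0743 0.12  ] 0.1254 [242. 238. 238.]
299 176 185 [0.5792 0.0751 0.12  ] 0.1254 [242. 238. 238.]
304 174 187 [0.5842 0.076  0.12  ] 0.1274 [213. 205. 206.]
309 169 192 [0.5891 0.0769 0.12  ] 0.1321 [45. 42. 42.]
314 170 191 [0.594  0.0777 0.12  ] 0.1313 [100.  98.  99.]
319 170 190 [0.5989 0.0791 0.12  ] 0.1335 [124. 122. 122.]
324 174 186 [0.6038 0.0799 0.12  ] 0.1265 [242. 237. 237.]
329 174 186 [0.6088 0.0808 0.12  ] 0.1262 [242. 237. 237.]
334 174 186 [0.6137 0.0816 0.12  ] 0.1283 [242. 237. 237.]
nose col 246
nose [0.52630189 0.06549887 0.12      ] ring face [0.58563631 0.07625937 0.12      ]
yaw 9.795198 0.5602935 0.071884125
base ((598.8291625976562, 78.64815521240234), (170.10670471191406, 90.29790496826172), 9.999039649963379)
t 1.9 tcp [0.5645 0.0666 0.3096] F [-0.3  1.  -0.1] w 60.7
shift [-208.3 -113.4   59.9] turn [-0.002   0.0004 -0.283 ]
t 1.9 tcp [0.5645 0.0666 0.3096] F [-0.3  1.  -0.1] w 60.7
shift [-208.2 -113.3  109.9] turn [-0.002   0.0004 -0.283 ]
```

Emit:
{"op": "play_rows", "data": {"deltas": [[60,[-50,-28,0],[0,0,-0.08]],[60,[-100,-56,20],[0,0,-0.16]],[60,[-150,-84,50],[0,0,-0.24]],[60,[-208,-113,90],[0,0,-0.283]],[60,[-208,-113,90],[0,0,-0.283]],[60,[-208,-113,90],[0,0,-0.283]]]}}

```text
clock: 2.65
tcp_pos: [0.4882, -0.157, 0.2197]
orientation: [-1.664, -2.662, 0.003]
contact_force: [0.5, 0.2, 1.0]
grip_width: 0.0601
```

```bash
python3 - <<'E'
from h import *
save("wrist","w2"); rel([.488,-.158,.22],26)
E
```

```text
t 2.7 tcp [ 0.4892 -0.156   0.2202] F [ 1.2  1.1 -0. ] w 60.1
shift [-1.3 -2.   0.2] turn [-0.0014 -0.0003  0.0018]
```

View pics/w2.png

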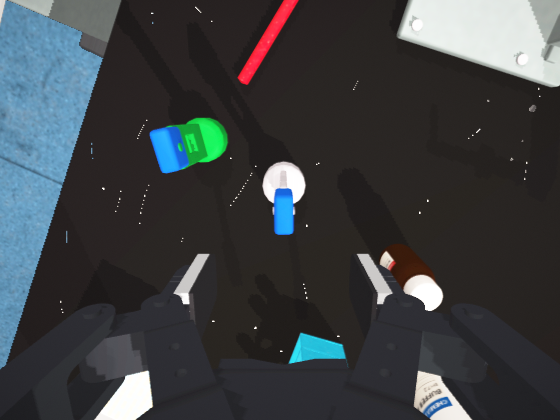

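```bash
python3 - <<'E'
from h import *
p,A=load("w2"); z=np.load("pics/w2.npz"); K,T=z["K"],z["T"]
h=cv2.cvtColor(p,cv2.COLOR_RGB2HSV); b=((h[...,0]>100)&(h[...,0]<130)&(h[...,1]>110)).astype(np.uint8); b[:, :255]=0;b[:,315:]=0;b[:170]=0;b[245:]=0
rr,cc=np.where(b); print(rr.min(),rr.max(),cc.min(),cc.max())
w=A[b>0]; t=w[w[:,2]>.129]; print(len(t),t.mean(0),t[:,2].max(),cv2.minAreaRect(t[:,:2].astype(np.float32)*1000))
f=(A[...,2]>.02)&(A[...,2]<.036)&(abs(A[...,0]-.487)<.035)&(abs(A[...,1]+.157)<.035)
print("foot",cv2.minEnclosingCircle(A[f][:,:2].astype(np.float32)*1000))
def proj(u,v,h):
    d=T[:3,:3]@np.array([(u-K[0,2])/K[0,0],(v-K[1,2])/K[1,1],1]); return T[:3,3]+d*(h-T[2,3])/d[2]
print(proj(284,211,.134))
E
```

```text
188 234 273 293
761 [ 0.4875962  -0.15552863  0.13329943] 0.1355442543914185 ((487.6227111816406, -156.2860870361328), (13.740325927734375, 29.541715621948242), 26.56416130065918)
foot ((487.7792053222656, -156.08670043945312), 21.72726058959961)
[ 0.48722034 -0.15297835  0.134     ]
```

```bash
python3 - <<'E'
from h import *
rel([.4877,-.1561,.104],26.5)
E
```

```text
t 2.7 tcp [ 0.4892 -0.156   0.2202] F [ 1.2  1.1 -0. ] w 60.1
shift [  0.5  -1.2 116.2] turn [-0.0014 -0.0003 -0.007 ]
```

Emit:
{"op": "play_rows", "data": {"deltas": [[60,[0.5,-1.2,40],[0,0,-0.007]],[60,[0.5,-1.2,80],[0,0,-0.007]],[60,[0.5,-1.2,105],[0,0,-0.007]],[60,[0.5,-1.2,116],[0,0,-0.007]],[60,[0.5,-1.2,116],[0,0,-0.007]],[30,[0.5,-1.2,116],[0,0,-0.007]],[20,[0.5,-1.2,116],[0,0,-0.007]]], "squeeze": 60}}

```text
clock: 3.58
tcp_pos: [0.4886, -0.1561, 0.1053]
orientation: [1.652, 2.671, 0.0]
contact_force: [-0.1, 0.6, -0.6]
grip_width: 0.0245
```

```bash
python3 - <<'E'
from h import *
rel([.4877,-.1561,.104],26.5)
E
```

```text
t 3.58 tcp [ 0.4886 -0.1561  0.1053] F [-0.1  0.6 -0.6] w 24.5
shift [ 0.4 -0.8  1.3] turn [0.0005 0.0007 0.0002]
```

Emit:
{"op": "play_rows", "data": {"deltas": [[5,[0.4,-0.8,0.5],[0,0,0]],[5,[0.4,-0.8,0.5],[0,0,0]],[5,[0.4,-0.8,0.5],[0,0,0]],[5,[0.4,-0.8,0.5],[0,0,0]],[5,[0.4,-0.8,-20],[0,0,0]],[5,[0.4,-0.8,-50],[0,0,0]],[5,[0.4,-0.8,-80],[0,0,0]],[5,[0.4,-0.8,-80],[0,0,0]]]}}

```text
clock: 4.58
tcp_pos: [0.4887, -0.1563, 0.1867]
orientation: [1.651, 2.668, 0.003]
contact_force: [0.4, 0.1, -2.6]
grip_width: 0.013
```

```bash
python3 - <<'E'
from h import *
p,A=save("wrist","w3"); q,V=save("side","side1")
rel([0,0,0],26.5)
o=r.get_obs(); R0=R.from_rotvec(o["orientation"]).as_matrix()
B=(A-o["tcp_pos"])@R0*1000
h=cv2.cvtColor(p,cv2.COLOR_RGB2HSV)
b=(h[...,0]>100)&(h[...,0]<130)&(h[...,1]>110)&(abs(B[...,0])<40)&(abs(B[...,1])<20)&(abs(B[...,2])<50)
t=B[b]; print(len(t)); 
if len(t): print(t.mean(0),t.min(0),t.max(0))
W=(V-o["tcp_pos"])@R0*1000; f=(abs(W[...,0])<40)&(abs(W[...,1])<40)&(W[...,2]>70)&(W[...,2]<115)
t=W[f];print("foot",len(t),t.mean(0),t.min(0),t.max(0))
ys,xs=np.where(f); y0,x0=int(ys.min())-60,int(xs.mean())-40
cv2.imwrite("pics/c3.png",np.hstack([cv2.resize(p[130:,120:440],(400,350)),cv2.resize(q[y0:y0+80,x0:x0+80],(350,350),interpolation=cv2.INTER_CUBIC)])[...,::-1])
E
```

```text
t 4.67 tcp [ 0.487  -0.1557  0.1845] F [-1.  -0.4 -3.3] w 12.8
shift [ 356.7 -366.2  184.6] turn [-0.0002 -0.0002  0.0004]
2929
[  3.51939268   1.1096861  -27.34897267] [-16.18709618  -5.98902835 -37.09896364] [14.19390278  8.39163807 -5.43434094]
foot 266 [-12.42769473  -4.26431739  82.60077672] [-25.99431792 -21.71046926  70.31082899] [ 17.61243052  22.37787635 102.41109771]
```

View pics/c3.png

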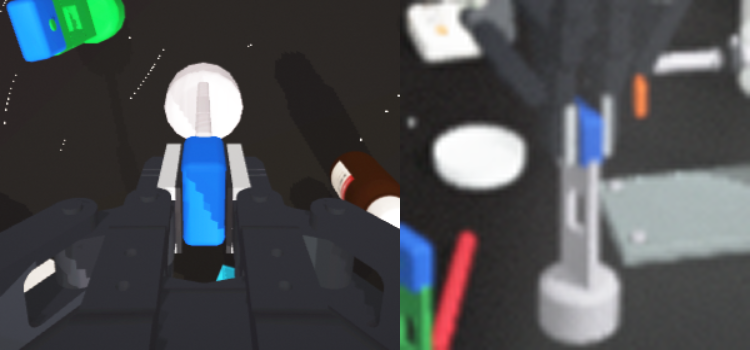

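```bash
cat >> h.py <<'E'
def pegrel(ex,ey=0,ez=-3,off=(-.7,0),yaw=9.8):
    "eye (mm) in peg frame -> tcp target"
    c,s=np.cos(np.radians(yaw)),np.sin(np.radians(yaw)); u=np.array([c,s]); v=np.array([-s,c])
    xy=np.array([.535,.0675])+u*(ex-off[1])/1e3+v*(ey-off[0])/1e3
    rel([*xy,.120+ez/1e3+.033],yaw)
def eye(yaw=9.8,off=(-.7,0)):
    o=r.get_obs(); c,s=np.cos(np.radians(yaw)),np.sin(np.radians(yaw)); d=(o["tcp_pos"][:2]-[.535,.0675])*1e3
    f=o["contact_force"]; print("eye",(d@[c,s]+off[1]).round(2),(d@[-s,c]+off[0]).round(2),((o["tcp_pos"][2]-.153)*1e3).round(2),"Fpeg",(f[:2]@[c,s]).round(2),(f[:2]@[-s,c]).round(2),f[2].round(2),"w",round(o["grip_width"]*1e3,1),"t",round(o["clock"],2))
E
python3 - <<'E'
from h import *
p,A=load("w3"); o=r.get_obs(); R0=R.from_rotvec(o["orientation"]).as_matrix()
B=(A-o["tcp_pos"])@R0*1000
h=cv2.cvtColor(p,cv2.COLOR_RGB2HSV)
b=(h[...,0]>100)&(h[...,0]<130)&(h[...,1]>110)&(abs(B[...,0])<40)&(abs(B[...,1])<20)&(B[...,2]<-25)&(B[...,2]>-34)
t=B[b]; print(len(t),np.percentile(t,[1,50,99],axis=0),cv2.minAreaRect(t[:,:2].astype(np.float32)))
pegrel(-45); eye()
E
```

```text
2325 [[-15.10347224  -5.35487002 -32.00982916]
 [  1.92838191   0.93317219 -30.30252996]
 [ 13.49075196   7.67548206 -25.75585868]] ((-1.0925655364990234, 1.3391318321228027), (13.95365047454834, 30.176799774169922), 89.92694091796875)
t 4.67 tcp [ 0.487  -0.1557  0.1845] F [-1.  -0.4 -3.3] w 12.8
shift [191.9  99.7  34.5] turn [-3.000e-04 -2.000e-04  2.919e-01]
eye -85.28 -212.46 31.47 Fpeg -1.1 -0.24 -3.32 w 12.8 t 4.67
```

Emit:
{"op": "play_rows", "data": {"deltas": [[5,[35,18,5],[0,0,0.06]],[5,[80,42,10],[0,0,0.14]],[5,[125,65,18],[0,0,0.22]],[5,[170,88,27],[0,0,0.28]],[5,[192,99.7,34.5],[0,0,0.292]],[5,[192,99.7,34.5],[0,0,0.292]],[5,[192,99.7,34.5],[0,0,0.292]],[5,[192,99.7,34.5],[0,0,0.292]]]}}

```text
clock: 5.68
tcp_pos: [0.4903, 0.0592, 0.1498]
orientation: [-2.026, -2.401, 0.001]
contact_force: [0.9, 0.4, -2.6]
grip_width: 0.0134
```

```bash
sed -i 's/off=(-.7,0)/off=(-1.0,0)/' h.py; python3 - <<'E'
from h import *
eye(); p,A=save("wrist","w4"); eye(); q,V=save("side","side2");eye(); pegrel(-20)
cv2.imwrite("pics/c4.png",np.hstack([cv2.resize(p[120:330,170:410],(400,350)),cv2.resize(q[150:250,240:340],(350,350),interpolation=cv2.INTER_CUBIC)])[...,::-1])
E
```

```text
eye -45.43 -1.57 -3.17 Fpeg 0.98 0.26 -2.62 w 13.4 t 5.67
eye -45.25 -1.44 -3.01 Fpeg 0.4 0.51 -3.45 w 13.0 t 5.72
eye -45.19 -1.22 -2.94 Fpeg 0.39 0.07 -2.42 w 13.0 t 5.78
t 5.78 tcp [0.4905 0.0596 0.1501] F [ 0.4  0.1 -2.4] w 13.0
shift [ 1.3 25.2  0.1] turn [-0.0001 -0.     -0.0019]
```

View pics/c4.png

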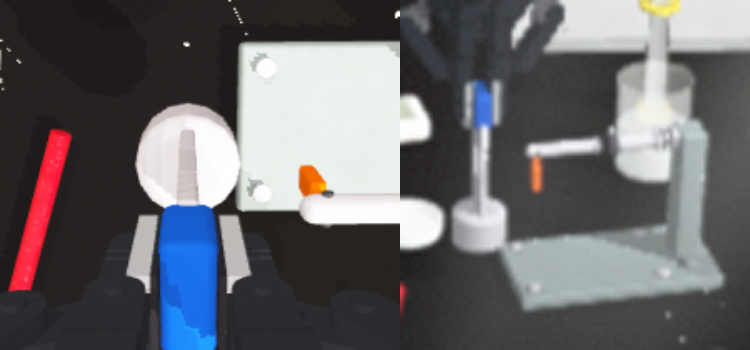

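```bash
python3 - <<'E'
from h import *
p,A=load("w4"); o=r.get_obs(); R0=R.from_rotvec(o["orientation"]).as_matrix()
B=(A-o["tcp_pos"])@R0*1000
h=cv2.cvtColor(p,cv2.COLOR_RGB2HSV)
b=(h[...,0]>100)&(h[...,0]<130)&(h[...,1]>110)&(abs(B[...,0])<40)&(abs(B[...,1])<20)&(B[...,2]<-25)&(B[...,2]>-34)
print("grip",cv2.minAreaRect(B[b][:,:2].astype(np.float32)))
f=(A[...,2]>.06)&(A[...,2]<.085)&(abs(B[...,0])<40)&(abs(B[...,1])<30); print("foot",cv2.minEnclosingCircle(B[f][:,:2].astype(np.float32)),np.median(B[f][:,2]))
g=(A[...,2]>.114)&(A[...,2]<.14)&(B[...,1]>42)&(B[...,1]<85)&(abs(B[...,0])<15); t=B[g]; print("peg",len(t))
for y in range(38,85,6):
    k=t[(t[:,1]>=y)&(t[:,1]<y+6)]
    if len(k): print(y,k[:,0].min().round(2),k[:,0].max().round(2),k[k[:,2].argsort()[:40],0].mean().round(2),k[:,2].min().round(1))
print("nose y",t[:,1].min())
E
```

```text
grip ((-0.5266561508178711, -0.6214160919189453), (30.276002883911133, 14.11270809173584), 1.184592604637146)
foot ((-0.310576856136322, -0.7579360604286194), 21.858335494995117) 76.64049715748946
peg 1459
38 -5.98 5.88 0.41 24.6
44 -6.73 5.88 0.37 24.4
50 -3.74 5.24 0.65 24.2
56 -3.58 5.48 0.4 24.3
62 -3.76 5.52 0.25 24.1
68 -3.93 5.39 0.23 24.2
74 -3.91 5.58 0.71 23.5
80 -3.92 5.8 0.63 24.1
nose y 42.022105110984505
```

Emit:
{"op": "play_rows", "data": {"deltas": [[5,[1.3,6,-1],[0,0,-0.002]],[5,[1.3,12,-1],[0,0,-0.002]],[5,[1.3,18,-1],[0,0,-0.002]],[5,[1.3,24,-1],[0,0,-0.002]],[5,[1.3,28,-1],[0,0,-0.002]],[5,[1.3,32,-1],[0,0,-0.002]],[5,[1.3,36,-1],[0,0,-0.002]],[5,[1.3,36,-1],[0,0,-0.002]]]}}

```text
clock: 6.78
tcp_pos: [0.5261, 0.0669, 0.1511]
orientation: [2.023, 2.403, -0.0]
contact_force: [-0.0, 0.2, -3.0]
grip_width: 0.0133
```

```bash
python3 - <<'E'
from h import *
eye(); pegrel(25,0,-2)
E
```

```text
eye -8.89 -0.04 -1.94 Fpeg 0.01 0.24 -2.95 w 13.3 t 6.78
t 6.78 tcp [0.5261 0.0669 0.1511] F [-0.   0.2 -3. ] w 13.3
shift [ 0.  33.9  0.1] turn [0.     0.0001 0.    ]
```

Emit:
{"op": "play_rows", "data": {"deltas": [[5,[0,4,0],[0,0,0]],[5,[0,8,0],[0,0,0]],[5,[0,12,0],[0,0,0]],[5,[0,16,0],[0,0,0]],[5,[0,20,0],[0,0,0]],[5,[0,24,0],[0,0,0]],[5,[0,24,0],[0,0,0]]]}}

```text
clock: 7.65
tcp_pos: [0.5501, 0.0711, 0.1511]
orientation: [2.023, 2.403, 0.0]
contact_force: [-0.0, -0.2, -3.7]
grip_width: 0.0131
```

```bash
python3 - <<'E'
from h import *
eye(); q,V=save("side","side3"); 
cv2.imwrite("pics/c5.png",cv2.resize(q[160:250,240:340],(600,540),interpolation=cv2.INTER_CUBIC)[...,::-1])
E
```

```text
eye 15.52 -0.01 -1.95 Fpeg -0.03 -0.17 -3.66 w 13.1 t 7.65
```

View pics/c5.png

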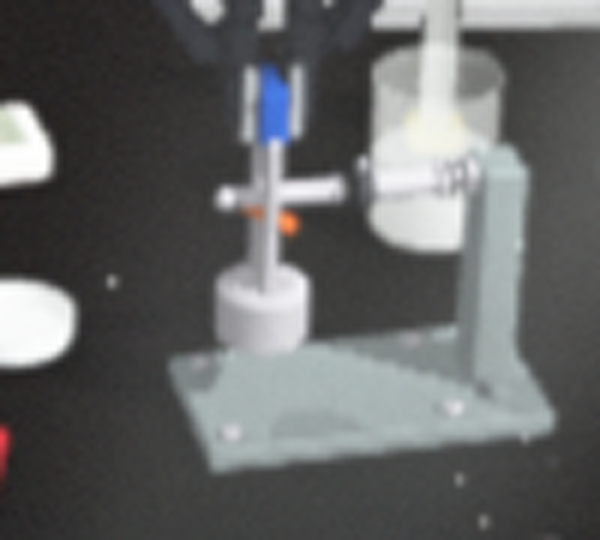

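Emit:
{"op": "play_rows", "data": {"deltas": [[5,[0,4,0],[0,0,0]],[5,[0,8,0],[0,0,0]],[5,[0,12,0],[0,0,0]],[5,[0,16,0],[0,0,0]],[5,[0,20,0],[0,0,0]],[5,[0,23,0],[0,0,0]],[5,[0,25,0],[0,0,0]],[5,[0,25,0],[0,0,0]]]}}

```text
clock: 8.7
tcp_pos: [0.5746, 0.0753, 0.151]
orientation: [2.023, 2.403, 0.0]
contact_force: [0.4, -0.9, -2.6]
grip_width: 0.0132
```

```bash
python3 - <<'E'
from h import *
eye(); pegrel(45,0,-2)
E
```

```text
eye 40.4 -0.03 -1.97 Fpeg 0.27 -0.95 -2.62 w 13.2 t 8.7
t 8.7 tcp [0.5746 0.0753 0.151 ] F [ 0.4 -0.9 -2.6] w 13.2
shift [0.  4.6 0. ] turn [0.0003 0.0003 0.0002]
```

Emit:
{"op": "play_rows", "data": {"deltas": [[5,[0,1,0],[0,0,0]],[5,[0,2,0],[0,0,0]],[5,[0,3,0],[0,0,0]],[5,[0,4,0],[0,0,0]],[5,[0,4,0],[0,0,0]]]}}

```text
clock: 9.32
tcp_pos: [0.5787, 0.076, 0.151]
orientation: [2.023, 2.403, 0.0]
contact_force: [-0.1, 0.5, -2.7]
grip_width: 0.0132
```

Emit:
{"op": "play_rows", "data": {"deltas": [[5,[0,1,0],[0,0,0]],[5,[0,2,0],[0,0,0]],[5,[0,2,0],[0,0,0]]]}}

```text
clock: 9.7
tcp_pos: [0.5807, 0.0764, 0.151]
orientation: [2.023, 2.403, 0.0]
contact_force: [-0.3, 1.5, -2.0]
grip_width: 0.0129
```

Emit:
{"op": "play_rows", "data": {"deltas": [[5,[0,1,0],[0,0,0]],[5,[0,1,0],[0,0,0]]]}}

```text
clock: 9.95
tcp_pos: [0.5818, 0.0766, 0.151]
orientation: [2.023, 2.403, 0.0]
contact_force: [0.9, -0.2, -2.9]
grip_width: 0.0134
```

```bash
python3 - <<'E'
from h import *
eye()
E
```

```text
eye 47.66 -0.02 -1.96 Fpeg 0.88 -0.37 -2.87 w 13.4 t 9.95
```

Emit:
{"op": "play_rows", "data": {"deltas": [[5,[0,1,0],[0,0,0]],[5,[0,1,0],[0,0,0]]]}}

```text
clock: 10.2
tcp_pos: [0.5829, 0.0768, 0.1511]
orientation: [2.023, 2.403, 0.0]
contact_force: [-0.4, 0.3, -2.6]
grip_width: 0.0125
```

Emit:
{"op": "play_rows", "data": {"deltas": [[5,[0,1,0],[0,0,0]],[5,[0,1,0],[0,0,0]]]}}

```text
clock: 10.45
tcp_pos: [0.5834, 0.0769, 0.1509]
orientation: [-2.023, -2.403, 0.001]
contact_force: [-1.7, -1.2, -1.4]
grip_width: 0.0131
```

Emit:
{"op": "play_rows", "data": {"deltas": [[5,[0,0.7,0],[0,0,0]],[5,[0,0.7,0],[0,0,0]]]}}

```text
clock: 10.7
tcp_pos: [0.5837, 0.0769, 0.1508]
orientation: [-2.023, -2.403, 0.002]
contact_force: [-3.2, -0.6, -1.9]
grip_width: 0.013
```

```bash
python3 - <<'E'
from h import *
eye()
E
```

```text
eye 49.63 -0.06 -2.19 Fpeg -3.27 -0.05 -1.87 w 13.0 t 10.7
```

Emit:
{"op": "play_rows", "data": {"deltas": [[5,[0,1.3,0],[0,0,0]],[5,[0,1.3,0],[0,0,0]]]}}

```text
clock: 10.95
tcp_pos: [0.5843, 0.077, 0.1506]
orientation: [-2.022, -2.402, 0.004]
contact_force: [-5.4, -0.4, -0.2]
grip_width: 0.0133
```

Emit:
{"op": "play_rows", "data": {"deltas": [[5,[0,1.6,0],[0,0,0]],[5,[0,1.6,0],[0,0,0]]]}}

```text
clock: 11.2
tcp_pos: [0.5846, 0.077, 0.1502]
orientation: [-2.021, -2.4, 0.007]
contact_force: [-6.6, -0.4, 0.5]
grip_width: 0.0132
```

```bash
python3 - <<'E'
from h import *
eye()
E
```

```text
eye 50.54 -0.09 -2.77 Fpeg -6.53 0.7 0.47 w 13.2 t 11.2
```

Emit:
{"op": "play_rows", "data": {"deltas": [[5,[0,1.7,-0.5],[0,0,0]],[5,[0,1.7,-0.5],[0,0,0]],[5,[0,1.7,-0.5],[0,0,0]],[5,[0,1.7,-0.5],[0,0,0]],[5,[0,1.7,-0.5],[0,0,0]]]}}

```text
clock: 11.82
tcp_pos: [0.5848, 0.077, 0.1503]
orientation: [-2.02, -2.398, 0.011]
contact_force: [-7.4, -1.3, 1.3]
grip_width: 0.0129
```

```bash
python3 - <<'E'
from h import *
eye(); q,V=save("side","side4"); h=cv2.cvtColor(q,cv2.COLOR_RGB2HSV)
o=(h[...,0]<18)&(h[...,1]>130)&(V[...,0]>.5)&(V[...,0]<.6)&(V[...,1]>.03)&(V[...,1]<.11); print("orange",o.sum(),V[o].mean(0) if o.any() else 0)
cv2.imwrite("pics/c6.png",cv2.resize(q[160:250,240:340],(600,540),interpolation=cv2.INTER_CUBIC)[...,::-1])
E
```

```text
eye 50.69 -0.08 -2.75 Fpeg -7.48 -0.06 1.31 w 12.9 t 11.82
orange 18 [0.53739236 0.06181284 0.10429235]
```

View pics/c6.png

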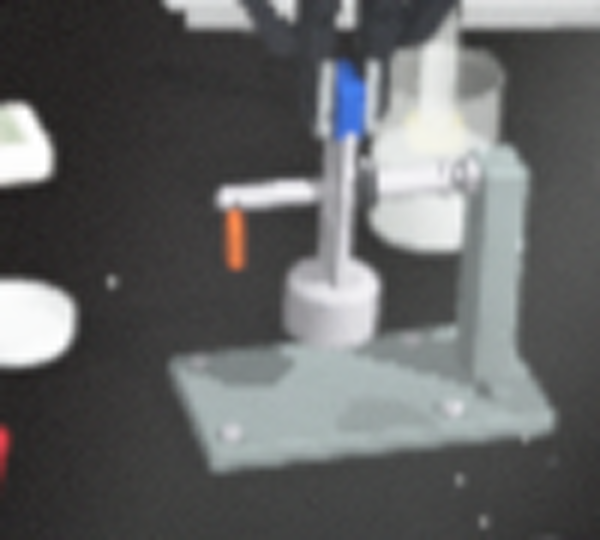

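Emit:
{"op": "play_rows", "data": {"deltas": [[5,[0,-4,-0.5],[0,0,0]],[5,[0,-9,-0.5],[0,0,0]],[5,[0,-14,-0.5],[0,0,0]],[5,[0,-19,-0.5],[0,0,0]],[5,[0,-24,-0.5],[0,0,0]],[5,[0,-29,-0.5],[0,0,0]],[5,[0,-34,-0.5],[0,0,0]],[5,[0,-34,-0.5],[0,0,0]]]}}

```text
clock: 12.88
tcp_pos: [0.5509, 0.0712, 0.1511]
orientation: [-2.02, -2.398, 0.011]
contact_force: [0.6, -0.5, -2.5]
grip_width: 0.0134
```

```bash
python3 - <<'E'
from h import *
eye(); pegrel(10,0,-2)
E
```

```text
eye 16.3 -0.09 -1.91 Fpeg 0.53 -0.58 -2.47 w 13.4 t 12.88
t 12.88 tcp [0.5509 0.0712 0.1511] F [ 0.6 -0.5 -2.5] w 13.4
shift [ 0.1 -6.3  0.1] turn [-0.0095 -0.0005 -0.0003]
```

Emit:
{"op": "play_rows", "data": {"deltas": [[5,[0,-2,0],[-0.009,0,0]],[5,[0,-4,0],[-0.009,0,0]],[5,[0,-6,0],[-0.009,0,0]],[5,[0,-6,0],[-0.009,0,0]]]}}

```text
clock: 13.38
tcp_pos: [0.5449, 0.0701, 0.1512]
orientation: [-2.023, -2.402, 0.0]
contact_force: [0.5, 0.1, -2.4]
grip_width: 0.0129
```

Emit:
{"op": "play_rows", "data": {"deltas": [[5,[0,-1,0],[0,0,0]],[5,[0,-2,0],[0,0,0]],[5,[0,-2,0],[0,0,0]]]}}

```text
clock: 13.75
tcp_pos: [0.5428, 0.0698, 0.1511]
orientation: [-2.023, -2.402, 0.0]
contact_force: [-0.8, -0.6, -3.4]
grip_width: 0.0132
```

Emit:
{"op": "play_rows", "data": {"deltas": [[5,[0,-1,0],[0,0,0]],[5,[0,-1,0],[0,0,0]]]}}

```text
clock: 14.0
tcp_pos: [0.5418, 0.0696, 0.1511]
orientation: [-2.023, -2.402, 0.0]
contact_force: [-0.6, -0.8, -1.9]
grip_width: 0.013
```

```bash
python3 - <<'E'
from h import *
eye()
E
```

```text
eye 7.01 -0.09 -1.87 Fpeg -0.76 -0.72 -1.92 w 13.0 t 14.0
```

Emit:
{"op": "play_rows", "data": {"deltas": [[5,[0,-0.8,0],[0,0,0]],[5,[0,-0.8,0],[0,0,0]]]}}

```text
clock: 14.25
tcp_pos: [0.5412, 0.0695, 0.1512]
orientation: [-2.024, -2.402, -0.0]
contact_force: [1.3, -0.3, -3.1]
grip_width: 0.0131
```

Emit:
{"op": "play_rows", "data": {"deltas": [[5,[0,-0.7,0],[0,0,0]],[5,[0,-0.7,0],[0,0,0]]]}}

```text
clock: 14.5
tcp_pos: [0.541, 0.0694, 0.1514]
orientation: [2.024, 2.403, 0.002]
contact_force: [1.9, -0.3, -4.4]
grip_width: 0.0131
```

Emit:
{"op": "play_rows", "data": {"deltas": [[5,[0,-1.0,0],[0,0,0]],[5,[0,-1.0,0],[0,0,0]]]}}

```text
clock: 14.75
tcp_pos: [0.5407, 0.0694, 0.1516]
orientation: [2.023, 2.402, 0.004]
contact_force: [5.6, 1.1, -5.4]
grip_width: 0.0133
```

Emit:
{"op": "play_rows", "data": {"deltas": [[5,[0,-1.0,0],[0,0,0]],[5,[0,-1.0,0],[0,0,0]]]}}

```text
clock: 15.0
tcp_pos: [0.5405, 0.0694, 0.1518]
orientation: [2.022, 2.401, 0.006]
contact_force: [5.3, 1.0, -6.2]
grip_width: 0.0131
```

Emit:
{"op": "play_rows", "data": {"deltas": [[5,[0,-0.8,0.2],[0,0,0]],[5,[0,-0.8,0.2],[0,0,0]],[5,[0,-0.8,0.2],[0,0,0]],[5,[0,-0.8,0.2],[0,0,0]]]}}

```text
clock: 15.5
tcp_pos: [0.5404, 0.0694, 0.1518]
orientation: [2.021, 2.4, 0.007]
contact_force: [5.4, 0.8, -5.7]
grip_width: 0.0133
```

```bash
python3 - <<'E'
from h import *
eye(); pegrel(25,0,-2)
E
```

```text
eye 5.68 -0.06 -1.15 Fpeg 5.47 -0.09 -5.68 w 13.3 t 15.5
t 15.5 tcp [0.5404 0.0694 0.1518] F [ 5.4  0.8 -5.7] w 13.3
shift [ 0.1 19.3  1. ] turn [ 0.006  -0.0002 -0.0001]
```

Emit:
{"op": "play_rows", "data": {"deltas": [[5,[0,5,1],[0.006,0,0]],[5,[0,10,1],[0.006,0,0]],[5,[0,15,1],[0.006,0,0]],[5,[0,19,1],[0.006,0,0]],[5,[0,22,2.5],[0.006,0,0]],[5,[0,22,3.5],[0.006,0,0]],[5,[0,22,4.5],[0.006,0,0]],[5,[0,22,4.5],[0.006,0,0]]]}}

```text
clock: 16.5
tcp_pos: [0.5619, 0.0731, 0.1473]
orientation: [-2.024, -2.403, 0.0]
contact_force: [-0.1, -0.0, -2.1]
grip_width: 0.0133
```

Emit:
{"op": "play_rows", "data": {"deltas": [[5,[0,0,0.7],[0,0,0]],[5,[0,0,0.7],[0,0,0]]]}}

```text
clock: 16.75
tcp_pos: [0.5618, 0.0731, 0.1466]
orientation: [-2.023, -2.403, 0.0]
contact_force: [-0.1, 0.3, -2.2]
grip_width: 0.013
```

Emit:
{"op": "play_rows", "data": {"deltas": [[5,[0,0,0.7],[0,0,0]],[5,[0,0,0.7],[0,0,0]]]}}

```text
clock: 17.0
tcp_pos: [0.562, 0.0731, 0.1462]
orientation: [-2.024, -2.403, -0.0]
contact_force: [-0.7, 0.0, 0.3]
grip_width: 0.0132
```

```bash
python3 - <<'E'
from h import *
eye(); rel([.5,0,0],9.8)
E
```

```text
eye 27.54 -0.08 -6.81 Fpeg -0.73 0.14 0.29 w 13.2 t 17.0
t 17.0 tcp [0.562  0.0731 0.1462] F [-0.7  0.   0.3] w 13.2
shift [-61.5 -73.5 146.2] turn [-0.0001 -0.0004 -0.0002]
```

Emit:
{"op": "play_rows", "data": {"deltas": [[14,[0,0,0.3],[0,0,0]],[16,[0,0,0.3],[0,0,0]],[19,[0,0,0.3],[0,0,0]],[23,[0,0,0.3],[0,0,0]],[30,[0,0,0.3],[0,0,0]],[40,[0,0,0.3],[0,0,0]],[45,[0,0,0.3],[0,0,0]],[45,[0,0,0.3],[0,0,0]]]}}

```text
clock: 18.0
tcp_pos: [0.562, 0.0731, 0.1459]
orientation: [-2.024, -2.403, -0.0]
contact_force: [0.3, -0.3, 0.9]
grip_width: 0.045
```

```bash
python3 - <<'E'
from h import *
eye(); p,A=save("wrist","w7"); q,V=save("side","side7")
cv2.imwrite("pics/c7.png",np.hstack([cv2.resize(p[120:,120:440],(400,375)),cv2.resize(q[160:250,250:340],(375,375),interpolation=cv2.INTER_CUBIC)])[...,::-1])
E
```

```text
eye 27.54 -0.08 -7.1 Fpeg 0.22 -0.34 0.89 w 45.0 t 18.0
```

View pics/c7.png

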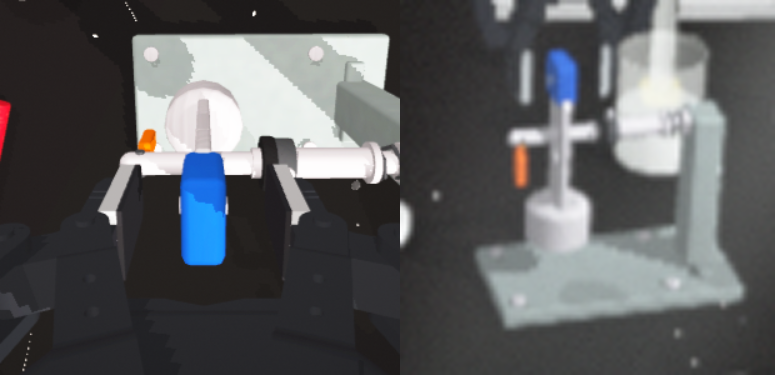

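The weight hangs free with the flap down, and both jaws are clear of the grip. Next I retreat straight up.

Emit:
{"op": "play_rows", "data": {"deltas": [[45,[0,0,-10],[0,0,0]],[45,[0,0,-30],[0,0,0]],[45,[0,0,-60],[0,0,0]],[45,[0,0,-90],[0,0,0]],[45,[0,0,-120],[0,0,0]],[45,[0,0,-120],[0,0,0]],[45,[0,0,-120],[0,0,0]],[45,[0,0,-120],[0,0,0]]]}}

```text
clock: 19.1
tcp_pos: [0.5613, 0.0731, 0.265]
orientation: [-2.023, -2.402, 0.002]
contact_force: [0.2, 1.2, 0.2]
grip_width: 0.0449
```

Emit:
{"op": "play_rows", "data": {"deltas": [[45,[0,0,0],[0,0,0]],[45,[0,0,0],[0,0,0]],[45,[0,0,0],[0,0,0]],[45,[0,0,0],[0,0,0]],[45,[0,0,0],[0,0,0]],[45,[0,0,0],[0,0,0]],[45,[0,0,0],[0,0,0]],[45,[0,0,0],[0,0,0]]]}}

```text
clock: 20.1
tcp_pos: [0.5613, 0.073, 0.265]
orientation: [-2.023, -2.402, 0.002]
contact_force: [-0.6, 0.1, 0.1]
grip_width: 0.045
```

```bash
python3 - <<'E'
from h import *
def chk(n):
    q,V=save("side",n); h=cv2.cvtColor(q,cv2.COLOR_RGB2HSV)
    o=(h[...,0]<18)&(h[...,1]>130)&(V[...,0]>.5)&(V[...,0]<.6)&(V[...,1]>.03)&(V[...,1]<.11)
    b=(h[...,0]>105)&(h[...,0]<130)&(h[...,1]>120)&(abs(V[...,0]-.562)<.03)&(abs(V[...,1]-.07)<.03)
    t=V[b]
    f=(V[...,2]>.03)&(V[...,2]<.07)&(abs(V[...,0]-.562)<.035)&(abs(V[...,1]-.07)<.035); g=V[f]
    print("orange",V[o].mean(0).round(4),"grip",t.mean(0).round(4),t[:,2].max().round(4),"foot",g.mean(0).round(4)); return q
chk("s8");q=chk("s9"); eye()
a=cv2.imread("pics/side0.png").astype(int)[...,::-1]; d=np.abs(a-q).max(2)>60
for n,(x0,y0,x1,y1) in dict(beaker=(300,160,327,205),vial=(320,250,343,290),petri=(228,204,256,224)).items(): print(n,d[y0:y1,x0:x1].mean().round(3))
E
```

```text
orange [0.537  0.0644 0.1034] grip [0.5628 0.065  0.1685] 0.179 foot [0.5625 0.0561 0.0578]
orange [0.5369 0.0638 0.1035] grip [0.5629 0.0652 0.1684] 0.1792 foot [0.5615 0.0556 0.0577]
eye 26.91 -0.03 111.96 Fpeg -0.25 0.49 -1.08 w 45.5 t 20.2
beaker 0.0
vial 0.0
petri 0.0
```

```bash
python3 -c "
from bench import r
print(r.hand_in())"
```

```text
the job is handed in; nothing more can be done
None
```

The steel check weight is hanging free by its eye on the peg, behind the dropped flap. I handed the job in at about 20 s; no verdict is reported.

- **Sliding on:** the eye went onto the peg and lifted the flap, as seen in the side view. The flap angle itself was not measured.
- **Buffer:** I felt the buffer with the eye centre about 49 mm behind the hinge. I pressed to about 7.5 N and held above 5 N for roughly 0.9 s. A picture showed the flap hanging down by then.
- **Flap proof:** I drew the weight back against the flap at about 5.4 N for roughly 0.75 s, and it held. This was slightly above the 3 to 5 N you asked for, but far below 15 N.
- **Release:** I lowered the weight to about 27 mm behind the hinge until the peg carried it, opened the gripper and rose 120 mm clear.

In the last checks, two successive pictures put the weight in the same place to within about 1 mm. The flap was hanging at its starting position. The beaker, vial and petri dish areas were unchanged from the first picture.

One disagreement: the camera depth put the top of the grip at about 179 mm, where 175 mm is expected for a hanging weight. I took this as camera bias, because the wrist force fell to zero at the hanging height before I let go.

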